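# Shut the tap and open the push-and-turn cap of the plant-feed dispenser

### The arm

A 7-joint arm with a two-finger parallel gripper is mounted at the origin on a cart in front of the work surface, level with it; the furniture and walls round the work are solid. World frame = base frame: x ahead of the robot, y to its left, z up, the work surface at z = 0. Lengths are in mm, angles in rad, forces in N, time in s.
With the tool pointing down it reaches from about 425 to 875 mm from the base axis. Payload 8.4 kg.
Tool frame: the origin (TCP) lies between the finger pads; the fingertips stand bot.nose_length ahead of it and the grasp point (between the pads) lies 2 mm behind it (bot.nose_length is the distance from the TCP to the fingertips, in mm); x points along the fingers, y is the direction in which the jaws open and shut, and the axes are right-handed (so a half turn about x gives the same grasp; the last joint's range is limited). The gripper opens to 85 mm and grips with 20 to 120 N. Pads are 22 mm wide; open, the fingers measure 114 mm over their backs; the gripper's body (76 mm by 85 mm) begins 54 mm behind the grasp point. The pads swing forward as they close: fully open they stand 13 mm farther back than shut.
Start: joints at [-1.27, 0.333, 0.04, 1.465, -0.013, 1.343, -0.059], TCP at [253, 598.71, 215.308] pointing down, gripper open.
Joint ranges: [-2.58, 2.58], [-0.38, 2.09], [-1.3, 1.39], [0.25, 2.4], [-1.5, 4.64], [0.08, 2.09], [-2.65, 2.65]. Speed limits (rad/s): [2.22, 2.22, 2.79, 2.79, 3.14, 3.14, 3.14].

### API

Orientations are given as a rotation vector (axis times angle).
In Python, from plant import readout, cams, bot gives the robot as it stands.
- The arm moves only by the shell command python3 -m crank 'ROWS'. ROWS is JSON, a list of rows, each a list of 7 numbers: the turn, a rotation vector about the tool's x, y, z in rad, then the shift along the tool's x, y, z in mm, then the opening, from 0 (shut) to 1 (fully open). A call has 1 to 20 rows; each row is the pose to reach, as a shift and turn from the pose measured when the call began, along the tool's axes at that moment; what a row does not reach only later rows make up. A row lasts 1/10 s, in which the tool goes at most 50 mm and 8.59 degrees, less where a joint would pass 70% of its speed; a pose out of reach is approached as far as the arm can. A call with a gripper value outside its range is refused whole. The fingers move at their own pace and stop on an object; the grip force is fixed at half the most. Time passes only in rows, so rows that repeat a pose let the fingers close. It gives the time, the measured TCP pose, the force and the opening at its end, in the units of the state.
- readout.get_obs(): the state, without advancing time (a new reading comes with each control period).
- cams.read_camera(name): name is "scene" or "top" or "wrist"; returns the picture (480x640x3 uint8, red, green, blue); there is no depth.
- cams.get_calibration(name): a dict with "fx", "fy", "cx", "cy" (pixels), "cam_to_world" (4x4, takes a point from camera to world coordinates); the wrist camera has in their place "T_tool_cam" (4x4, takes a point from camera to tool coordinates, whose origin is the TCP and whose axes are the tool frame's). Camera axes: x right, y up, looking along -z (the intrinsics and any distortion apply to the point x, -y, -z); pixel columns grow to the right and rows downward; lengths in mm; the calibration is good to about 2 mm. A picture is of the moment at which its call begins: read the wrist's pose just before it. get_calibration takes no time and is no camera call.
- bot.hand_in(): hands the job in, once; it reports no verdict.
The state is a dict: "clock": time; "qpos": joint angles; "joint_vel": joint speeds; "joint_efforts": joint torques, N m; "position": TCP position; "eef_rot": TCP orientation; "force": force on the tool from outside, world axes, zero at the start; "moment": the same for the moment, N m; "finger_gap": opening from 0.0 (shut) to 1.0 (fully open).
Only numpy, scipy, OpenCV 4.12 (cv2) and the standard library are available. Lean on these libraries where they do the work, as an engineer would, in place of code of your own. Each camera call takes 0.05 s, during which the arm holds its last target.

### The job

I am about to top up the plant-feed dispenser on the desk. First shut its tap fully: turn the orange quarter-turn lever clockwise (seen from above) to its stop. Then press the dark push-and-turn cap down, twist it anticlockwise while it is pressed until it is free, lift it straight off, and finish while still holding it level and still in the gripper, centred 5 to 10 cm above the open neck; leave the tap shut and do not disturb the stapler, the roll of tape or the USB stick.

Things in the scene. Friction and masses are not known exactly. Their poses are not given: they have to be found in the camera images.
- dispenser: Sage-green upright round plant-feed tank, fixed to the desk, 100 mm across its dark foot, 90 mm across the tank. Origin on the desk at the centre of the foot; z up; the tap points to -x. The shoulder slopes in from z = 108 to 126 mm; above it stands a cream neck, 32 mm across, with a collar 48 mm across (top at z = 144.5 mm).
- neck_mouth (a point): Centre of the top of the dispenser's open neck, on the cap's axis, 170 mm above the desk.
- tap (a joint): Turn of the orange tap lever about its vertical pivot, rad. 0 = open, lever pointing straight away from the tank (dispenser -x); 1.571 = shut stop, lever pointing to the dispenser's +y. It grows clockwise seen from above. Starts within 0.45 of open and stays where it is left (0.05 N m of friction).
- tap_pivot (a point): On the tap's vertical pivot, 85 mm from the tank's axis along the dispenser's -x, at the lever's underside (z = 92 mm). Under the lever a steel pipe runs from the tank along -x at z = 60 mm (valve body top at 72 mm) to a down-turned spout at dispenser x = -120 mm.
- lever_mid (a point): Point on the tap lever's centre line, 42 mm from the pivot, at mid-height. The lever is a level orange bar reaching 61 mm out from its pivot, 12 mm wide and 12 mm high (z = 92 to 104 mm). The point's x axis points to the pivot.
- cap: Dark round ribbed push-and-turn cap, 54 mm across, 32 mm high, about 50 g, loose but locked on the neck. Origin at the centre of its lower rim, z up. At the start its axes are parallel to the dispenser's and its rim is 150 mm above the desk. Three lugs inside the rim hook under three lugs of the neck.
- cap_top (a point): Centre of the cap's flat top (cream arrow), 32 mm above its rim. A spring in the cap pushes it up with 6 N. Teeth block turning until it is pressed down 3 mm (about 9 N); at 5.5 mm it meets the collar (11 N). Pressed 4 to 5 mm and turned anticlockwise (from above) it is free from about 35 to 85 degrees, best 60, and lifts straight off. Clockwise it is blocked.
- stapler: Black stapler, 132 x 36 x 47 mm, loose, lying to the dispenser's -y side. Origin at the centre of its underside. Not to be disturbed.
- washi_navy: Roll of navy and white striped tape, 50 mm across, 15 mm high, loose, on the dispenser's +y side. Origin at the centre of its underside. Not to be disturbed.
- usb_stick: Black USB stick, 54 x 18 x 8 mm, loose, on the dispenser's +y side. Origin at the centre of its underside. Not to be disturbed.
Things that resemble listed ones, but are neither listed nor needed, are in the scene too. There is more than one size of the cap; the job needs the middle-sized.

How it is judged:
By the outcome, as a careful person would: the job done as asked, in the order asked, and still so for the second after the job is handed in, while the arm keeps its last pose, push and grip.
It also fails if it takes over 48 s, if anything falls off the work surface, if the arm or the gripper's body presses on something with over 40 N, if the wrist force passes 120 N, or if a joint passes its speed limit or range.

## Working session

There is one attempt and no reset: what is moved stays moved. The work goes in short steps, Python scripts to look and compute and a shell command to move; the robot and the scene stay as the last step left them, time stands still between calls to the robot, and variables do not carry over. Pictures are saved under pics/ and viewed, and the job is handed in when it is done.

```bash
ls; mkdir -p pics; python3 - <<'E'
from plant import readout,cams,bot
import cv2,numpy as np
np.set_printoptions(precision=3,suppress=True)
print(readout.get_obs()); print(bot.nose_length)
for n in ("scene","top","wrist"):
    print(n,cams.get_calibration(n))
    cv2.imwrite(f"pics/{n}0.png",cams.read_camera(n)[:,:,::-1])
E
```

```text
pics
{'clock': 0.0, 'qpos': array([-1.27 ,  0.334,  0.04 ,  1.466, -0.013,  1.343, -0.058]), 'joint_vel': array([-0.001,  0.001,  0.   , -0.001,  0.001, -0.002, -0.001]), 'joint_efforts': array([  0.001, -65.856,   1.366, -40.556,   0.017,   0.013,  -0.   ]), 'position': array([252.839, 598.297, 214.415]), 'eef_rot': array([ 0.312,  1.548, -0.315]), 'force': array([ 0.208, -0.373,  0.113]), 'moment': array([-0.034, -0.013,  0.053]), 'finger_gap': 0.996496973768713}
17.0
scene {'fx': 433.73695890456514, 'fy': 433.73695890456514, 'cx': 315.82039895466056, 'cy': 244.93799140801437, 'cam_to_world': array([[   0.864,    0.254,   -0.435,  201.531],
       [  -0.504,    0.415,   -0.758, -619.396],
       [  -0.012,    0.874,    0.486,  532.999],
       [   0.   ,    0.   ,    0.   ,    1.   ]])}
top {'fx': 456.94766417517417, 'fy': 456.94766417517417, 'cx': 315.40542368208315, 'cy': 238.6986282307073, 'cam_to_world': array([[   0.022,    0.991,   -0.13 ,  462.375],
       [  -1.   ,    0.021,   -0.009,   13.846],
       [  -0.006,    0.13 ,    0.992, 1077.556],
       [   0.   ,    0.   ,    0.   ,    1.   ]])}
wrist {'fx': 409.8169742492859, 'fy': 409.8169742492859, 'cx': 321.3327625578302, 'cy': 243.1144887382356, 'T_tool_cam': array([[  -0.   ,    0.311,   -0.95 , -158.585],
       [   1.   ,   -0.001,   -0.001,    0.679],
       [  -0.001,   -0.95 ,   -0.311,  -79.673],
       [   0.   ,    0.   ,    0.   ,    1.   ]])}
```

View pics/scene0.png

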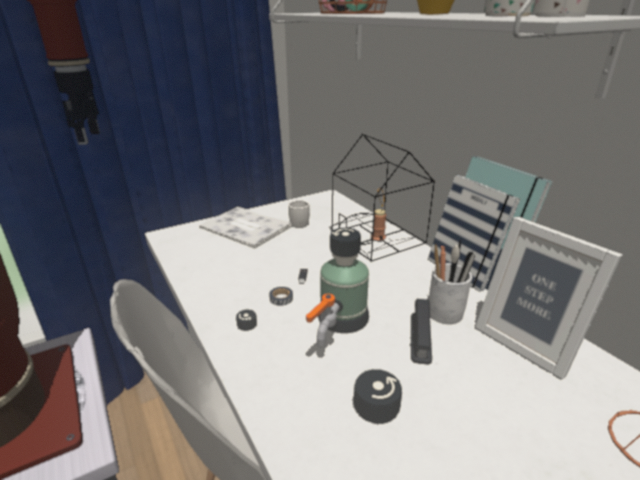

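View pics/top0.png

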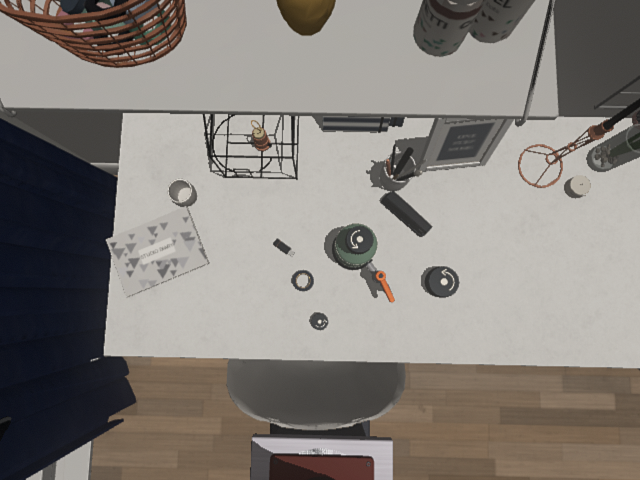

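View pics/wrist0.png

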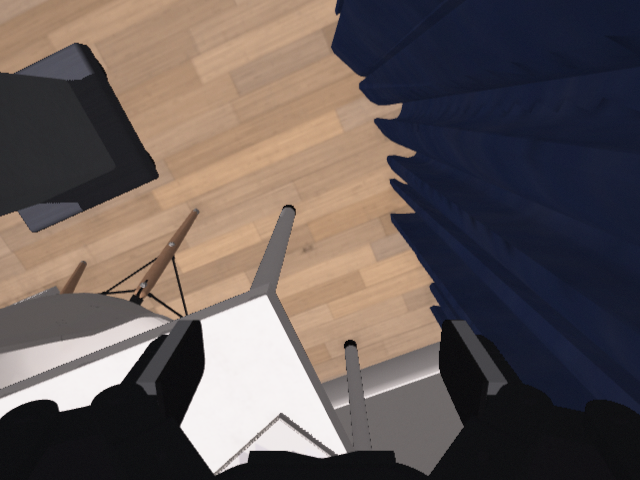

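The scene view shows three dark caps: on the tank (345,240), large on the desk (378,395), small (246,320). The job's is the one on the tank neck. The top view has it at (356,239), and the orange lever runs from about (380,274) to (393,300). I'll enlarge both views.

```bash
python3 - <<'E'
import cv2
a=cv2.imread("pics/top0.png")[190:330,260:450]; cv2.imwrite("pics/topc.png",cv2.resize(a,None,fx=4,fy=4,interpolation=cv2.INTER_CUBIC))
a=cv2.imread("pics/scene0.png")[215:365,260:450]; cv2.imwrite("pics/scenec.png",cv2.resize(a,None,fx=4,fy=4,interpolation=cv2.INTER_CUBIC))
E
```

```text
(no output)
```

View pics/topc.png

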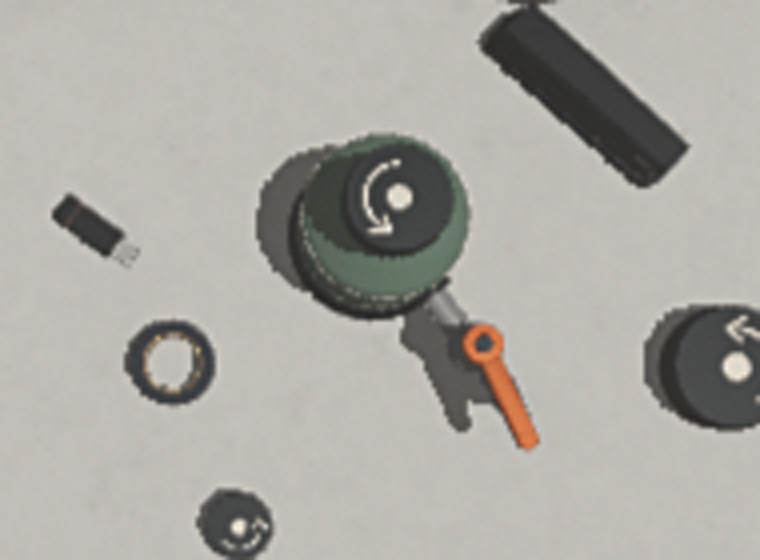

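View pics/scenec.png

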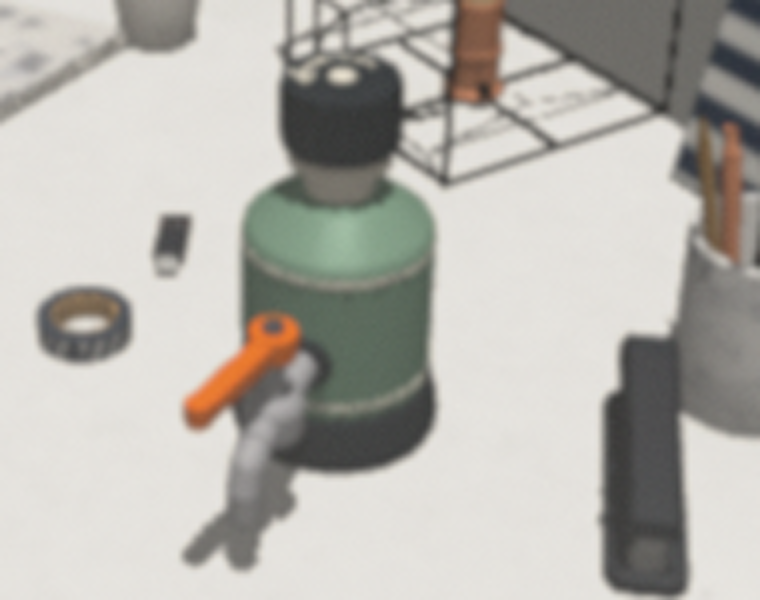

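```bash
cat > h.py <<'E'
import numpy as np
from plant import readout,cams,bot
from scipy.spatial.transform import Rotation as R
np.set_printoptions(precision=2,suppress=True)
def ray(n,u,v,z,T=None,c=None):
    c=c or cams.get_calibration(n)
    if n=="wrist":
        o=T if T is not None else readout.get_obs()
        M=np.eye(4);M[:3,:3]=R.from_rotvec(o["eef_rot"]).as_matrix();M[:3,3]=o["position"];M=M@np.array(c["T_tool_cam"])
    else: M=np.array(c["cam_to_world"])
    d=M[:3,:3]@np.array([(u-c["cx"])/c["fx"],-(v-c["cy"])/c["fy"],-1])
    p=M[:3,3]; return p+d*(z-p[2])/d[2]
def pix(n,P):
    c=cams.get_calibration(n);M=np.array(c["cam_to_world"])
    q=M[:3,:3].T@(np.array(P)-M[:3,3]);return c["cx"]+c["fx"]*q[0]/-q[2],c["cy"]+c["fy"]*q[1]/q[2]
E
python3 - <<'E'
from h import *
for n,u,v,z,w in (("top",359.75,239,182,"cap"),("scene",345.5,233.75,182,"cap"),("top",381,275.5,104,"piv"),("scene",328.5,296.5,104,"piv"),("top",392,301,104,"tip"),("scene",308.5,318,104,"tip"),("top",409,203,47,'stapler~'),("top",302.5,281,15,'tape'),("top",319,321,20,'small cap'),("top",441,282,30,'big cap')):
    print(w,n,ray(n,u,v,z))
print(cams.get_calibration("top").keys())
print(R.from_rotvec(readout.get_obs()["eef_rot"]).as_matrix())
E
```

```text
cap top [580.67 -65.85 182.  ]
cap scene [579.82 -65.03 182.  ]
piv top [ 513.74 -118.66  104.  ]
piv scene [ 514.03 -115.6   104.  ]
tip top [ 460.56 -142.03  104.  ]
tip scene [ 457.43 -147.83  104.  ]
stapler~ top [ 684.25 -190.01   47.  ]
tape top [501.73  50.91  15.  ]
small cap top [411.51  10.76  20.  ]
big cap top [ 505.84 -265.44   30.  ]
dict_keys(['fx', 'fy', 'cx', 'cy', 'cam_to_world'])
[[-0.    0.39  0.92]
 [-0.    0.92 -0.39]
 [-1.   -0.    0.  ]]
```

```bash
cat >> h.py <<'E'
def to(pts,yaw=None):
    o=readout.get_obs();M=R.from_rotvec(o["eef_rot"]).as_matrix()
    y=np.degrees(np.arctan2(M[1,1],M[0,1]))
    print("pos",o["position"],"yawY",y,"tilt",M[:,0],"F",o["force"],"gap",o["finger_gap"],"t",o["clock"],"q7",o["qpos"][6])
    for p in pts: print(np.array(p),"->",M.T@(np.array(p)-o["position"]))
    if yaw is not None:
        D=np.column_stack([[0,0,-1],[np.cos(np.radians(yaw)),np.sin(np.radians(yaw)),0],[np.sin(np.radians(yaw)),-np.cos(np.radians(yaw)),0]])
        print("rot",R.from_matrix(M.T@D).as_rotvec())
E
python3 -c "
from h import *
to([(440,250,215),(491,-167,215),(491,-167,150)],-13)"
```

```text
pos [252.88 598.37 214.61] yawY 67.09205830489235 tilt [-0. -0. -1.] F [ 0.58 -0.05  0.83] gap 0.9975787405639246 t 0.15 q7 -0.05850327149580263
[440 250 215] -> [  -0.03 -248.06  307.96]
[ 491 -167  215] -> [   0.47 -612.32  517.26]
[ 491 -167  150] -> [  65.47 -612.23  517.25]
rot [1.4 0.  0. ]
```

```bash
python3 -m crank '[[0.3,0,0,0,-83,103,0],[0.6,0,0,0,-165,205,0],[0.6,0,0,0,-248,308,0],[0.7,0,0,0,-248,308,0],[0.8,0,0,0,-248,308,0],[0.9,0,0,0,-248,308,0],[1.0,0,0,0,-248,308,0],[1.1,0,0,0,-248,308,0],[1.2,0,0,0,-300,338,0],[1.4,0,0,0,-350,367,0],[1.4,0,0,0,-400,396,0],[1.4,0,0,0,-450,425,0],[1.4,0,0,0,-500,454,0],[1.4,0,0,0,-550,483,0],[1.4,0,0,0,-612,517,0],[1.4,0,0,0,-612,517,0],[1.4,0,0,0,-612,517,0]]'
python3 - <<'E'
from h import *
import cv2
to([(491,-167,102)],-13)
cv2.imwrite("pics/w1.png",cams.read_camera("wrist")[:,:,::-1])
E
```

```text
clock: 1.85
position: [490.1, -171.9, 215.8]
eef_rot: [1.378, 1.087, -1.38]
force: [0.0, 0.9, 1.2]
finger_gap: 0.002
pos [ 490.12 -171.89  215.81] yawY -13.433301863006779 tilt [ 0. -0. -1.] F [0.05 0.95 1.22] gap 0.0016392050322110174 t 1.85 q7 0.07022899794918909
[ 491 -167  102] -> [113.8   -0.39  -5.25]
rot [-0.01  0.   -0.  ]
```

View pics/w1.png

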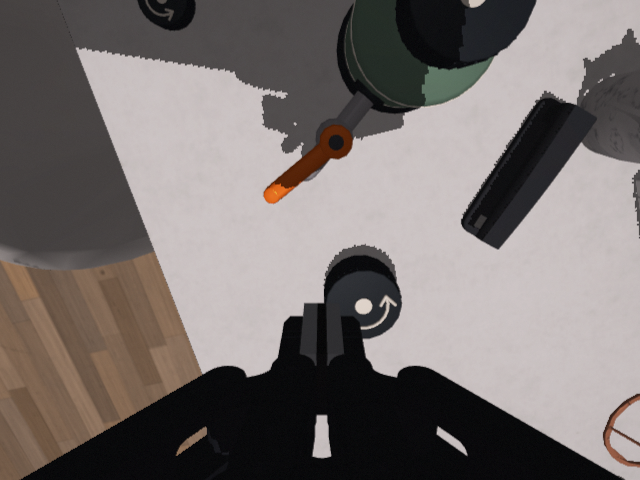

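The wrist view shows the closed fingers at (322,340), the pivot at (336,142), the lever tip at (270,197) and the big desk cap behind them at (363,300). I'll cross-check these positions.

```bash
python3 - <<'E'
from h import *
p=ray("wrist",336,142,104);t=ray("wrist",270,196,104);print(p,t,np.linalg.norm(t-p),np.degrees(np.arctan2(t[1]-p[1],t[0]-p[0])))
print("cap dot",ray("wrist",472,1,182),"bigcap",ray("wrist",364,306,35))
to([(491,-167,102)],-13)
E
```

```text
[ 513.73 -116.94  104.  ] [ 463.03 -140.97  104.  ] 56.10732555947017 -154.6388692960896
cap dot [579.6  -68.16 182.  ] bigcap [ 507.46 -271.65   35.  ]
pos [ 490.16 -173.06  215.74] yawY -13.503418169599561 tilt [ 0. -0. -1.] F [-1.66 -1.1   0.21] gap -0.0004907377487878551 t 1.9 q7 0.07154817476476136
[ 491 -167  102] -> [113.72  -0.72  -6.43]
rot [-0.01  0.   -0.  ]
```

```bash
python3 -m crank '[[0,0,0,50,0,-4,0],[0,0,0,95,0,-4,0],[0,0,0,113,0,-4,0],[0,0,0,113,0,-4,0],[0,0,0,113,0,-4,0]]'
python3 - <<'E'
from h import *
P=np.array([513.8,-117])
L=[]
for th,s in ((205,24),(195,22),(185,22),(175,22),(165,22),(155,22),(145,22),(138,22),(131,22),(127.8,22),(127.8,18)):
    a=np.radians(th);u=np.array([np.cos(a),np.sin(a)]);n=np.array([-u[1],u[0]])
    L.append((*(P+42*u+s*n),102))
to(L)
E
```

```text
clock: 2.4
position: [491.3, -169.6, 103.3]
eef_rot: [1.378, 1.085, -1.382]
force: [0.2, 1.0, 0.2]
finger_gap: -0.004
pos [ 491.35 -169.59  103.32] yawY -13.503263899709898 tilt [ 0. -0. -1.] F [0.17 0.96 0.17] gap -0.004018526853691092 t 2.4 q7 0.17001405505463565
[ 485.88 -156.5   102.  ] -> [  1.27  -8.38 -11.45]
[ 478.93 -149.12  102.  ] -> [  1.24 -16.86 -17.  ]
[ 473.88 -142.58  102.  ] -> [  1.21 -23.3  -22.19]
[ 470.04 -135.26  102.  ] -> [  1.19 -28.73 -28.41]
[ 467.54 -127.38  102.  ] -> [  1.16 -33.01 -35.48]
[ 466.44 -119.19  102.  ] -> [  1.13 -35.99 -43.19]
[ 466.78 -110.93  102.  ] -> [  1.1  -37.59 -51.3 ]
[ 467.87 -105.25  102.  ] -> [  1.08 -37.86 -57.08]
[469.64 -99.74 102.  ] -> [  1.06 -37.42 -62.86]
[470.67 -97.3  102.  ] -> [  1.05 -36.98 -65.47]
[473.84 -94.85 102.  ] -> [  1.04 -34.48 -68.59]
```

```bash
python3 -m crank '[[0,0,0,1,-8,-11,0],[0,0,0,1,-17,-17,0],[0,0,0,1,-23,-22,0],[0,0,0,1,-29,-28,0],[0,0,0,1,-33,-35,0],[0,0,0,1,-36,-43,0],[0,0,0,1,-37.5,-51,0],[0,0,0,1,-38,-57,0],[0,0,0,1,-37.5,-63,0],[0,0,0,1,-37,-65.5,0],[0,0,0,1,-37,-65.5,0],[0,0,0,1,-37,-65.5,0]]'
python3 - <<'E'
from h import *
import cv2
to([])
im=cams.read_camera("wrist"); cv2.imwrite("pics/w2.png",im[:,:,::-1])
im=cams.read_camera("top")[200:330,300:460]; cv2.imwrite("pics/t2.png",cv2.resize(im[:,:,::-1],None,fx=4,fy=4,interpolation=2))
E
```

```text
clock: 3.6
position: [470.7, -97.5, 102.0]
eef_rot: [1.378, 1.085, -1.382]
force: [0.8, -0.5, -0.3]
finger_gap: -0.004
pos [470.66 -97.53 102.01] yawY -13.518259112173164 tilt [ 0. -0. -1.] F [ 0.8  -0.49 -0.3 ] gap -0.003667050319639935 t 3.6 q7 -0.050595672051311234
```

View pics/w2.png

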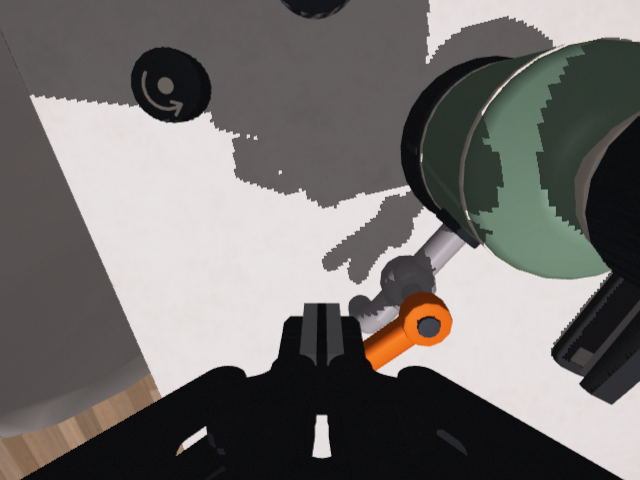

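View pics/t2.png

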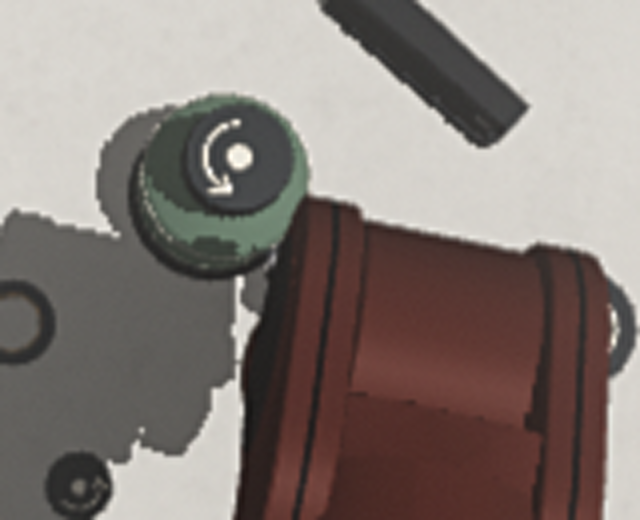

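```bash
python3 - <<'E'
from h import *
p=ray("wrist",428,326,104);print(p)
for u,v in ((403,309),(366,344),(444,342),(374,369),(370,357)): print(ray("wrist",u,v,104))
# projected TCP & fingertip pixel
c=cams.get_calibration("wrist");T=np.linalg.inv(c["T_tool_cam"])
for q in ((0,0,0),(17,0,0),(17,0,-11),(17,0,11)):
    k=T[:3,:3]@q+T[:3,3];print(q,c["cx"]+c["fx"]*k[0]/-k[2],c["cy"]+c["fy"]*k[1]/k[2])
E
```

```text
[ 513.68 -116.53  104.  ]
[ 504.61 -105.97  104.  ]
[ 485.94 -119.    104.  ]
[ 519.27 -125.98  104.  ]
[ 486.86 -132.41  104.  ]
[ 486.34 -125.89  104.  ]
(0, 0, 0) 320.55072882904483 306.4908990126275
(17, 0, 0) 320.6096739299398 289.87418965040104
(17, 0, -11) 320.6269648944441 267.98608404845436
(17, 0, 11) 320.5929880706511 310.9963109802345
```

```bash
python3 - <<'E'
from h import *
import cv2
im=cams.read_camera("scene")[195:345,240:430]; cv2.imwrite("pics/s2.png",cv2.resize(im[:,:,::-1],None,fx=4,fy=4,interpolation=2))
o=readout.get_obs();M=R.from_rotvec(o["eef_rot"]).as_matrix()
for q in ((0,0,0),(17,0,0),(17,0,11),(17,0,-11)):
    a=pix("scene",o["position"]+M@np.array(q));print(q,a,(a[0]-240)*4,(a[1]-195)*4)
E
```

```text
(0, 0, 0) (np.float64(300.5796120502229), np.float64(299.9815602808056)) 242.31844820089168 419.9262411232223
(17, 0, 0) (np.float64(300.88886062941015), np.float64(308.19791319914816)) 243.55544251764059 452.79165279659264
(17, 0, 11) (np.float64(302.59907100684393), np.float64(312.051716957401)) 250.3962840273757 468.2068678296041
(17, 0, -11) (np.float64(299.221396184255), np.float64(304.44043351694995)) 236.88558473702005 437.7617340677998
```

View pics/s2.png

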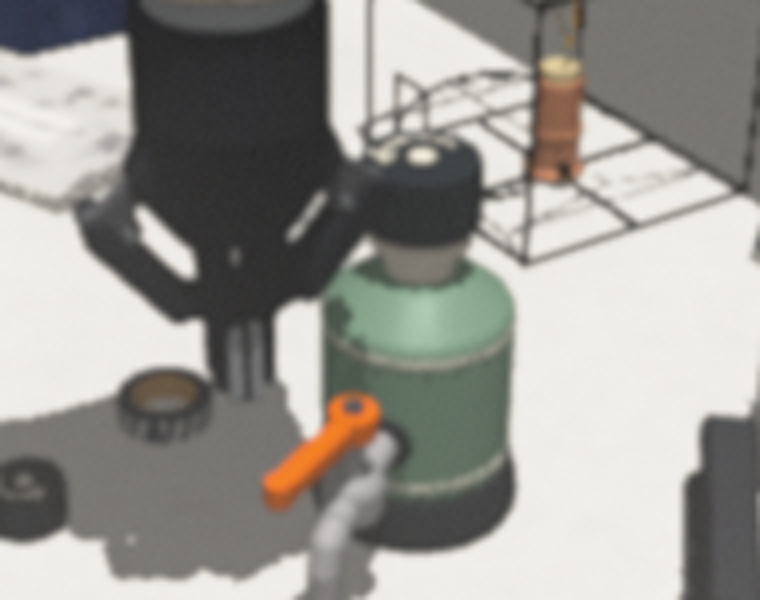

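The scene crop shows the fingertips at (245,398), about 36 mm higher than nose_length implies. The wrist view agrees: the tips are about 19 mm *behind* the TCP when shut. So the fingers swept over the lever, and it hasn't moved. I'll go back, lower to TCP z of about 67 and repeat the sweep.

```bash
python3 -m crank '[[0,0,0,-2,30,50,0],[0,0,0,-2,37,66,0],[0,0,0,-2,37,68,0],[0,0,0,20,37,68,0],[0,0,0,34,37,68,0],[0,0,0,34,37,68,0],[0,0,0,34,37,68,0]]'
python3 - <<'E'
from h import *
import cv2
to([])
im=cams.read_camera("scene")[195:345,240:430]; cv2.imwrite("pics/s3.png",cv2.resize(im[:,:,::-1],None,fx=4,fy=4,interpolation=2))
P=np.array([513.8,-117])
L=[]
for th,s in ((203,24),(195,22),(185,22),(175,22),(165,22),(155,22),(145,22),(138,22),(131,22),(127.8,22),(127.8,18)):
    a=np.radians(th);u=np.array([np.cos(a),np.sin(a)]);n=np.array([-u[1],u[0]])
    L.append((*(P+42*u+s*n),67))
to(L)
E
```

```text
clock: 4.45
position: [490.4, -172.2, 68.3]
eef_rot: [1.378, 1.086, -1.383]
force: [0.1, -0.1, 0.8]
finger_gap: 0.0
pos [ 490.39 -172.2    68.29] yawY -13.518534470826252 tilt [-0. -0. -1.] F [ 0.14 -0.06  0.82] gap 0.00014114056931222043 t 4.45 q7 0.22257640289179909
pos [ 490.82 -172.32   68.74] yawY -13.51770413286545 tilt [ 0. -0. -1.] F [ 0.63 -0.83  0.12] gap -4.4357277703591604e-05 t 4.5 q7 0.22266678202349238
[ 484.52 -155.5    67.  ] -> [  1.67 -10.06 -14.88]
[ 478.93 -149.12   67.  ] -> [  1.65 -16.99 -19.78]
[ 473.88 -142.58   67.  ] -> [  1.62 -23.43 -24.96]
[ 470.04 -135.26   67.  ] -> [  1.59 -28.87 -31.19]
[ 467.54 -127.38   67.  ] -> [  1.56 -33.14 -38.26]
[ 466.44 -119.19   67.  ] -> [  1.53 -36.13 -45.96]
[ 466.78 -110.93   67.  ] -> [  1.5  -37.73 -54.07]
[ 467.87 -105.25   67.  ] -> [  1.48 -38.   -59.86]
[469.64 -99.74  67.  ] -> [  1.46 -37.56 -65.63]
[470.67 -97.3   67.  ] -> [  1.45 -37.12 -68.24]
[473.84 -94.85  67.  ] -> [  1.44 -34.62 -71.36]
```

View pics/s3.png

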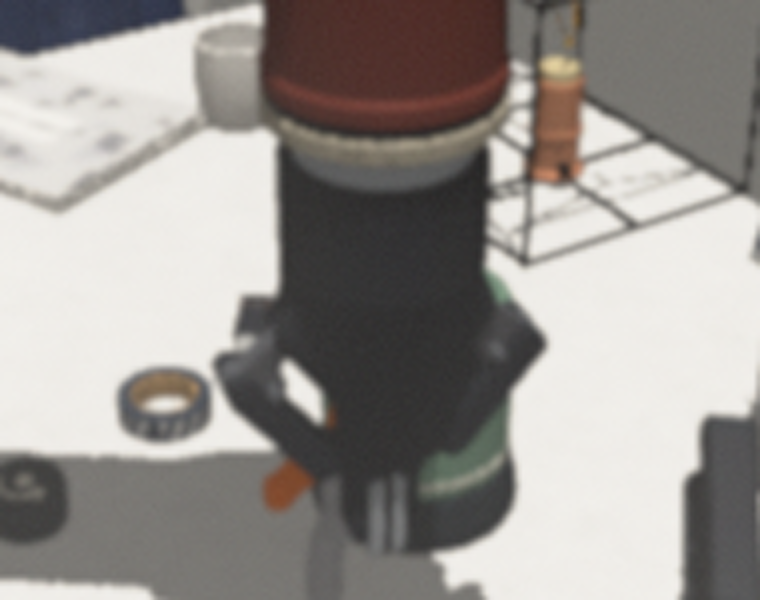

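The fingers are now at lever height, with tips at (388,548) in the crop and the lever tip at (282,490) beyond them. I'll sweep.

```bash
python3 -m crank '[[0,0,0,1,-10,-15,0],[0,0,0,1,-17,-20,0],[0,0,0,1,-23,-25,0],[0,0,0,1,-29,-31,0],[0,0,0,1,-33,-38,0],[0,0,0,1,-33,-38,0]]'
python3 - <<'E'
from h import *
import cv2
to([])
im=cams.read_camera("wrist"); cv2.imwrite("pics/w4.png",im[:,:,::-1])
E
```

```text
clock: 5.1
position: [467.3, -126.4, 67.6]
eef_rot: [1.378, 1.087, -1.381]
force: [1.0, -0.6, -0.6]
finger_gap: -0.003
pos [ 467.31 -126.41   67.6 ] yawY -13.446297845338197 tilt [ 0. -0. -1.] F [ 1.04 -0.56 -0.58] gap -0.0026728551719360375 t 5.1 q7 0.07931084222080101
```

View pics/w4.png

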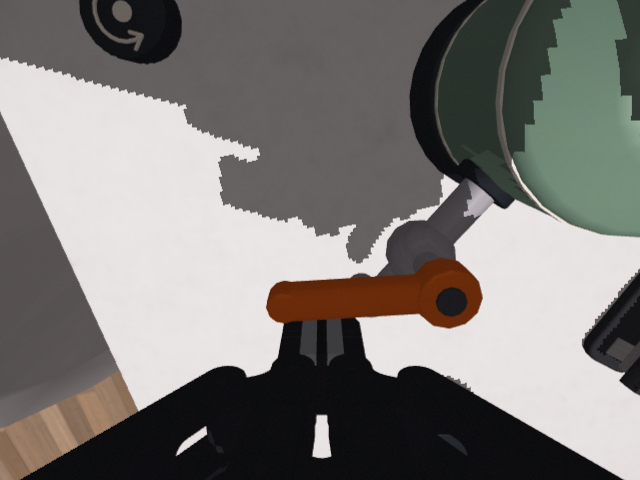

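The lever is following the fingers, now roughly level in the picture from (450,300) to (275,300). I'll continue to the stop.

```bash
python3 -m crank '[[0,0,0,0.5,-2.5,-7,0],[0,0,0,0.5,-4,-15,0],[0,0,0,0.5,-4.5,-21,0],[0,0,0,0.5,-4,-26.5,0],[0,0,0,0.5,-3.5,-29,0],[0,0,0,0.5,-1,-32,0],[0,0,0,0.5,-1,-32,0],[0,0,0,0.5,-1,-32,0]]'
python3 - <<'E'
from h import *
import cv2
to([])
im=cams.read_camera("wrist"); cv2.imwrite("pics/w5.png",im[:,:,::-1])
E
```

```text
clock: 5.95
position: [472.6, -95.9, 66.6]
eef_rot: [1.377, 1.088, -1.384]
force: [-6.5, -2.4, 2.6]
finger_gap: 0.0
pos [472.56 -95.92  66.56] yawY -13.495772076528468 tilt [-0. -0. -1.] F [-6.47 -2.43  2.58] gap 4.387976919382488e-05 t 5.95 q7 0.007776220781384093
```

View pics/w5.png

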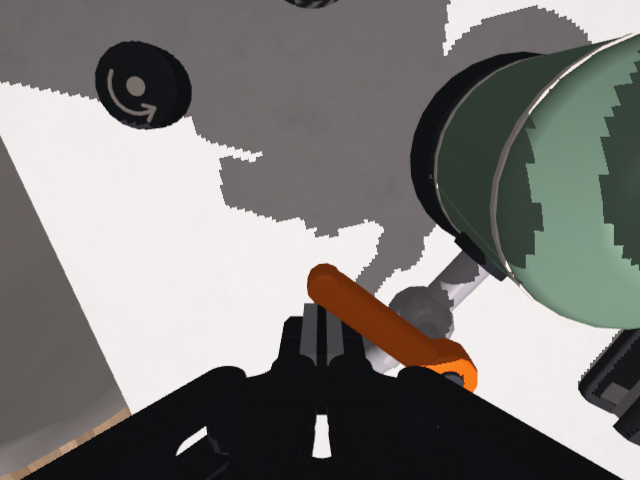

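Contact force has jumped to about 7 N, against about 1 N while sliding. I'll push a little further to confirm the stop.

```bash
python3 -m crank '[[0,0,0,0,3,-4,0],[0,0,0,0,3,-4,0],[0,0,0,0,3,-4,0]]'
```

```text
clock: 6.3
position: [472.8, -95.6, 65.7]
eef_rot: [1.374, 1.089, -1.393]
force: [-14.7, -9.9, 9.4]
finger_gap: -0.0
```

It moved only 0.4 mm while force rose to about 20 N, so the lever is on its stop. Next I back off, rise, open and hover over the cap.

```bash
python3 -m crank '[[0,0,0,0,-13,15,0],[0,0,0,0,-13,15,0],[0,0,0,-50,-13,15,0],[0,0,0,-100,-13,15,0],[0,0,0,-150,-13,15,1],[0,0,0,-175,-13,15,1],[0,0,0,-175,30,-15,1],[0,0,0,-175,75,-42,1],[0,0,0,-175,97,-54,1],[0,0,0,-175,97,-54,1],[0,0,0,-175,97,-54,1],[0,0,0,-175,97,-54,1]]'
python3 - <<'E'
from h import *
import cv2
to([(580,-66,240)])
for n in ("wrist","top","scene"):
    im=cams.read_camera(n); cv2.imwrite(f"pics/{n}6.png",im[:,:,::-1])
E
```

```text
clock: 7.5
position: [581.1, -65.7, 239.5]
eef_rot: [1.374, 1.089, -1.394]
force: [-0.8, 0.3, 0.3]
finger_gap: 1.001
pos [581.07 -65.68 239.51] yawY -13.725865407329302 tilt [-0.01 -0.   -1.  ] F [-0.8   0.34  0.26] gap 1.0008847745185048 t 7.5 q7 -0.03818423636025971
[580 -66 240] -> [-0.47 -0.97  0.57]
```

View pics/wrist6.png

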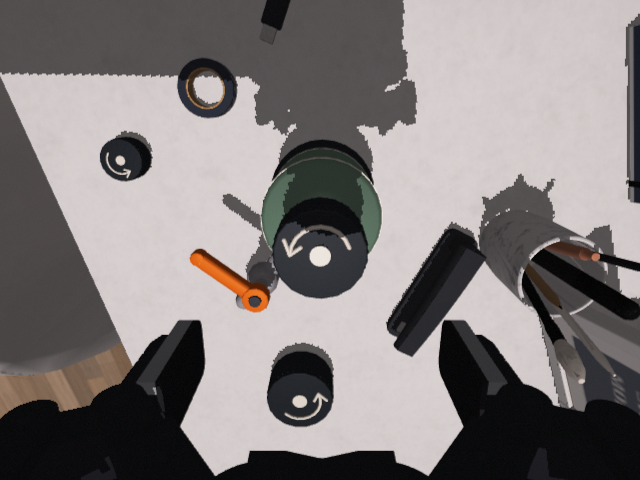

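View pics/scene6.png

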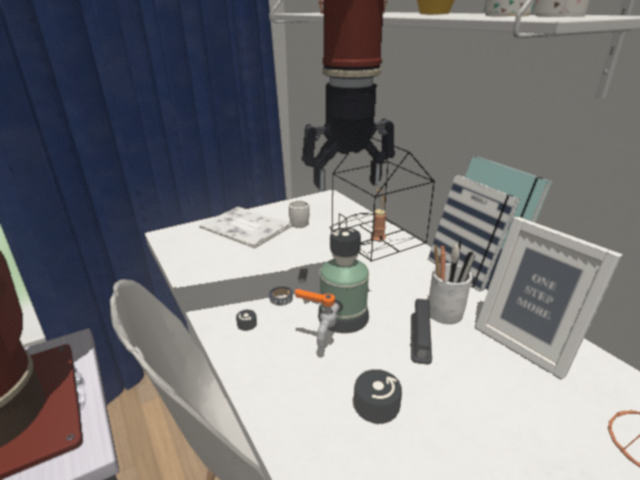

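The lever points from the pivot (255,300) to its tip (196,256), along the dispenser's +y. The tape (207,88), USB stick and stapler are untouched, and the cap's dot is at (320,256). Next: measure the cap, the lever angle and the pencil cup.

```bash
python3 - <<'E'
from h import *
c=ray("wrist",320,256,182);p=ray("wrist",255.5,299,104);t=ray("wrist",196,255,104)
print(c,p,t,np.degrees(np.arctan2(*(c-p)[1::-1])),np.degrees(np.arctan2(*(t-p)[1::-1])),np.linalg.norm((c-p)[:2]))
print("cup top",ray("wrist",535,285,100),"pencils",ray("wrist",595,257,170),ray("wrist",530,280,150))
to([(c[0],c[1],240),(c[0],c[1],127)],-13.5)
E
```

```text
[580.62 -63.67 182.  ] [ 514.59 -114.8   104.  ] [480.83 -68.49 104.  ] 37.75687025650703 126.09318683264856 83.50885674722574
cup top [ 732.04 -156.16  100.  ] pencils [ 737.1  -106.37  170.  ] [ 707.29 -123.39  150.  ]
pos [581.06 -65.51 239.96] yawY -13.715341054535909 tilt [-0.01 -0.   -1.  ] F [-0.55  0.83  0.73] gap 0.9956803421411103 t 7.65 q7 -0.03808690313332763
[580.62 -63.67 240.  ] -> [-0.04 -0.87 -1.68]
[580.62 -63.67 127.  ] -> [112.95   0.03  -2.36]
rot [-0.    0.01  0.01]
```

```bash
python3 -m crank '[[0,0.01,0.007,40,-0.5,-0.5,1],[0,0.01,0.007,80,-0.5,-0.8,1],[0,0.01,0.007,100,-0.4,-1,1],[0,0.01,0.007,113,-0.4,-1.2,1],[0,0.01,0.007,113,-0.4,-1.2,1],[0,0.01,0.007,113,-0.4,-1.2,1]]'
python3 - <<'E'
from h import *
import cv2
to([(580.3,-65,127)],-13.5)
print(readout.get_obs()["eef_rot"])
for n in ("wrist","scene"):
    im=cams.read_camera(n); 
    if n=="scene": im=cv2.resize(im[165:315,250:440],None,fx=4,fy=4,interpolation=2)
    cv2.imwrite(f"pics/{n}7.png",im[:,:,::-1])
E
```

```text
clock: 8.25
position: [580.5, -64.9, 128.1]
eef_rot: [1.388, 1.089, -1.381]
force: [-0.2, -0.4, -0.1]
finger_gap: 1.0
pos [580.49 -64.93 128.14] yawY -13.733056545094986 tilt [ 0.  0. -1.] F [-0.18 -0.43 -0.06] gap 1.0002299529014576 t 8.25 q7 0.028584493675639523
[580.3 -65.  127. ] -> [ 1.14 -0.17  0.12]
rot [-0. -0. -0.]
[ 1.39  1.09 -1.38]
```

View pics/wrist7.png

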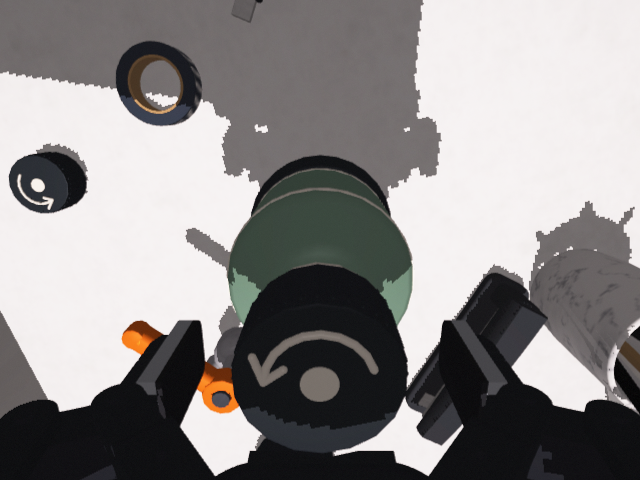

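View pics/scene7.png

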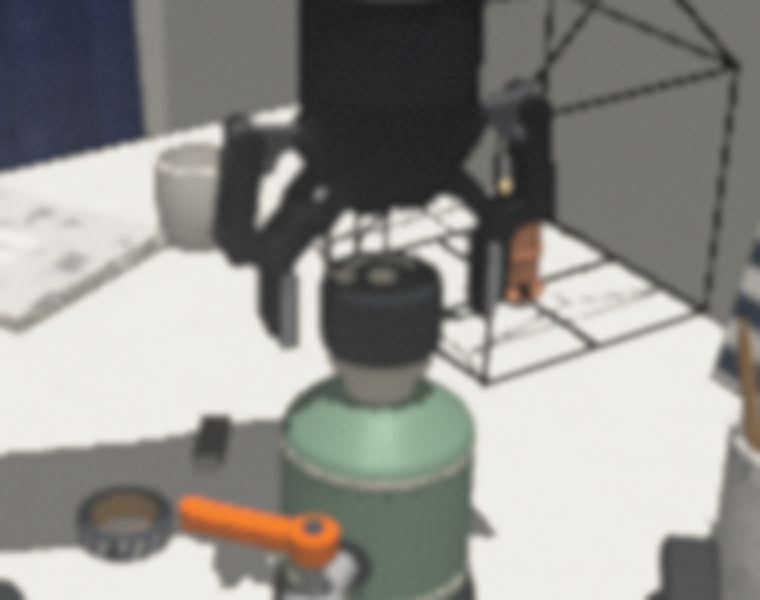

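The cap sits centred between the open jaws (dot at (320,384), tips straddling it in the scene crop). I'll check the centring, then close.

```bash
python3 -c "
from h import *
print(ray('wrist',320,384,182))"
python3 -m crank '[[0,0,0,1,0,0,0.7],[0,0,0,1,0,0,0.4],[0,0,0,1,0,0,0],[0,0,0,1,0,0,0],[0,0,0,1,0,0,0],[0,0,0,1,0,0,0],[0,0,0,1,0,0,0]]'
python3 - <<'E'
from h import *
import cv2
to([])
for n in ("wrist","scene"):
    im=cams.read_camera(n); 
    if n=="scene": im=cv2.resize(im[165:315,250:440],None,fx=4,fy=4,interpolation=2)
    cv2.imwrite(f"pics/{n}8.png",im[:,:,::-1])
E
```

```text
[580.91 -64.02 182.  ]
clock: 9.05
position: [581.2, -64.8, 128.1]
eef_rot: [1.388, 1.088, -1.379]
force: [-2.1, 0.3, 5.8]
finger_gap: 0.618
pos [581.17 -64.8  128.12] yawY -13.71559517599786 tilt [ 0.  0. -1.] F [-2.08  0.26  5.85] gap 0.6179919581694664 t 9.05 q7 0.029383901431461402
```

View pics/wrist8.png

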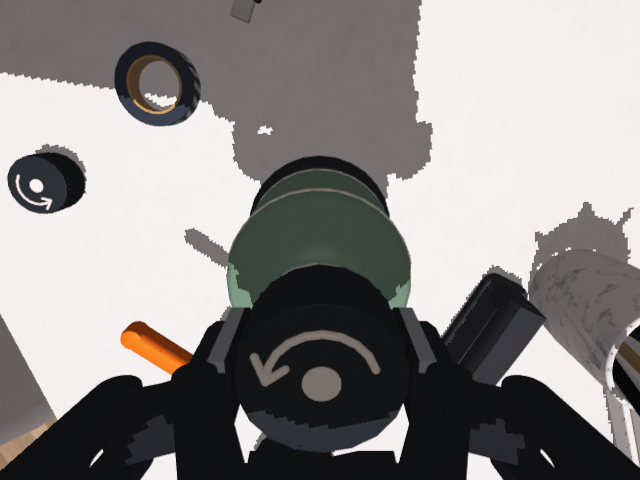

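View pics/scene8.png

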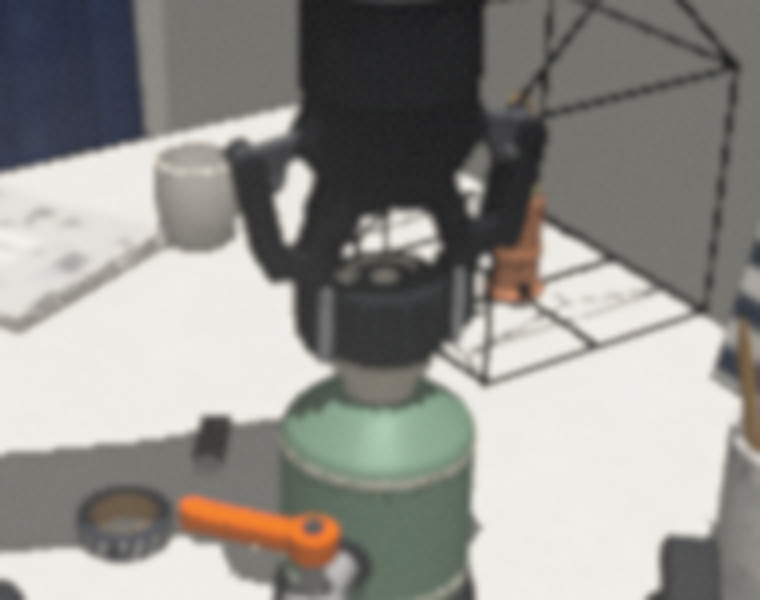

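The cap is gripped (gap 52.5 mm). Now press about 4.5 mm and watch the force.

```bash
python3 -m crank '[[0,0,0,2,0,0,0],[0,0,0,4,0,0,0],[0,0,0,5,0,0,0],[0,0,0,5,0,0,0],[0,0,0,5,0,0,0]]'; python3 -c "
from h import *
to([])"
```

```text
clock: 9.65
position: [581.3, -64.8, 124.0]
eef_rot: [1.389, 1.088, -1.379]
force: [-4.2, 0.4, 9.4]
finger_gap: 0.623
pos [581.31 -64.83 123.97] yawY -13.72328204898585 tilt [ 0.    0.01 -1.  ] F [-4.21  0.38  9.37] gap 0.6230458104465747 t 9.65 q7 0.032968185435096484
```

```bash
python3 -m crank '[[0,0,0,1.2,-0.7,0,0],[0,0,0,1.2,-0.7,0,0],[0,0,0,1.2,-0.7,0,0]]'; python3 -c "
from h import *
to([])"
```

```text
clock: 9.95
position: [581.4, -64.8, 123.9]
eef_rot: [1.39, 1.087, -1.377]
force: [-1.9, -0.4, 8.8]
finger_gap: 0.622
pos [581.37 -64.82 123.91] yawY -13.725900017350902 tilt [ 0.01  0.01 -1.  ] F [-1.88 -0.38  8.85] gap 0.6217324454229511 t 9.95 q7 0.03288151320075793
```

```bash
python3 -m crank '[[0,0,0,2,-0.5,0,0],[0,0,0,2,-0.5,0,0],[0,0,0,2,-0.5,0,0]]'; python3 -c "
from h import *
to([])"
```

```text
clock: 10.25
position: [581.5, -64.8, 123.0]
eef_rot: [1.391, 1.087, -1.376]
force: [-2.8, -0.4, 9.7]
finger_gap: 0.625
pos [581.45 -64.8  123.  ] yawY -13.731639490422783 tilt [ 0.01  0.01 -1.  ] F [-2.77 -0.43  9.7 ] gap 0.6245310868545 t 10.25 q7 0.033628990953487155
```

```bash
python3 -m crank '[[-0.12,0,0,1.6,-0.5,0,0],[-0.25,0,0,1.6,-0.5,0,0],[-0.38,0,0,1.6,-0.5,0,0]]'; python3 -c "
from h import *
to([],46.3)
print(readout.get_obs()['moment'])"
```

```text
clock: 10.55
position: [581.9, -63.9, 122.9]
eef_rot: [1.11, 1.273, -1.091]
force: [-2.4, 3.2, 12.2]
finger_gap: 0.622
pos [581.87 -63.91 122.88] yawY 8.379468433677914 tilt [ 0.01  0.01 -1.  ] F [-2.37  3.2  12.16] gap 0.6216853530661666 t 10.55 q7 0.3909134805007108
rot [-0.66 -0.   -0.01]
[ 0.53  0.78 -0.08]
```

```bash
python3 - <<'E'
from h import *
import cv2
im=cams.read_camera("wrist"); cv2.imwrite("pics/w9.png",im[:,:,::-1])
E
```

```text
(no output)
```

View pics/w9.png

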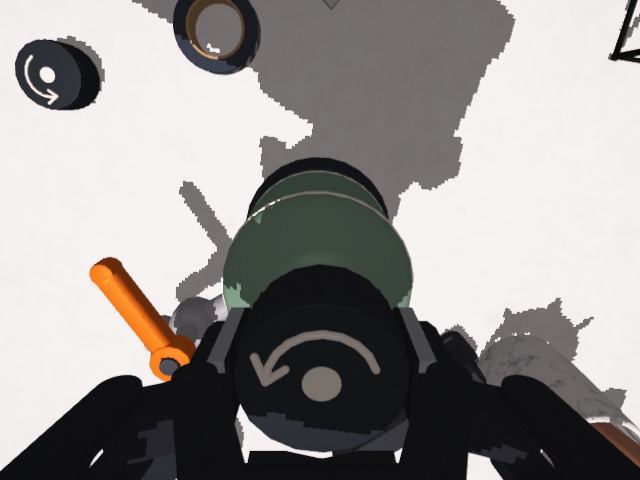

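The arrow hasn't shifted relative to the fingers, so the cap is turning with the gripper. I'll turn the remaining 38°.

```bash
python3 -m crank '[[-0.12,0,0,0.7,-0.3,0,0],[-0.25,0,0,0.7,-0.3,0,0],[-0.38,0,0,0.7,-0.3,0,0],[-0.5,0,0,0.7,-0.3,0,0],[-0.6,0,0,0.7,-0.3,0,0],[-0.66,0,0,0.7,-0.3,0,0],[-0.66,0,0,0.7,-0.3,0,0]]'; python3 - <<'E'
from h import *
import cv2
to([],46.3)
im=cams.read_camera("wrist"); cv2.imwrite("pics/w10.png",im[:,:,::-1])
E
```

```text
clock: 11.3
position: [582.4, -64.1, 123.5]
eef_rot: [0.598, 1.482, -0.58]
force: [-0.9, 0.0, 8.8]
finger_gap: 0.62
pos [582.44 -64.11 123.51] yawY 46.80546820606851 tilt [ 0.01  0.01 -1.  ] F [-0.87  0.01  8.76] gap 0.6197164611262845 t 11.3 q7 1.0215600465554098
rot [ 0.01  0.   -0.01]
```

View pics/w10.png

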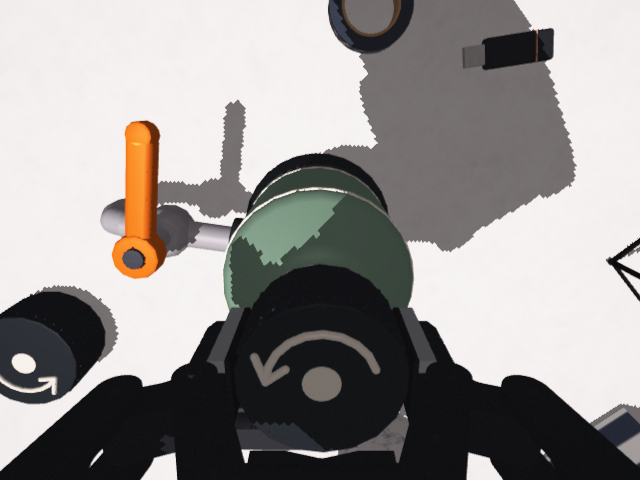

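The cap has turned 60.5° with the gripper and the lever is still shut. Lift gently first.

```bash
python3 -m crank '[[0,0,0,-4,0,0,0],[0,0,0,-8,0,0,0],[0,0,0,-12,0,0,0],[0,0,0,-12,0,0,0]]'; python3 -c "
from h import *
to([])"
```

```text
clock: 11.75
position: [582.5, -64.3, 135.9]
eef_rot: [0.599, 1.481, -0.581]
force: [-0.2, 0.2, 0.5]
finger_gap: 0.621
pos [582.5  -64.28 135.88] yawY 46.70979281687338 tilt [ 0.01  0.01 -1.  ] F [-0.2   0.24  0.47] gap 0.620948728506834 t 11.75 q7 1.0130157311150345
```

```bash
python3 -c "
from h import *
to([(582.4,-64.1,180),(582.4,-64.1,223)],46.7)"
```

```text
pos [582.5  -64.28 135.88] yawY 46.70979281687338 tilt [ 0.01  0.01 -1.  ] F [-0.2   0.24  0.47] gap 0.620948728506834 t 11.75 q7 1.0130157311150345
[582.4 -64.1 180. ] -> [-44.12   0.63  -0.08]
[582.4 -64.1 223. ] -> [-87.11   1.19   0.04]
rot [ 0.    0.   -0.01]
```

```bash
python3 -m crank '[[0,0,0,-12,0.2,0,0],[0,0,0,-25,0.3,0,0],[0,0,0,-45,0.6,0,0],[0,0,0,-65,0.9,0,0],[0,0,0,-80,1.1,0,0],[0,0,0,-87,1.2,0,0],[0,0,0,-87,1.2,0,0],[0,0,0,-87,1.2,0,0],[0,0,0,-87,1.2,0,0]]'; python3 - <<'E'
from h import *
import cv2
to([])
for n in ("wrist","scene","top"):
    im=cams.read_camera(n)
    if n=="scene": im=cv2.resize(im[125:325,230:450],None,fx=3,fy=3,interpolation=2)
    cv2.imwrite(f"pics/{n}11.png",im[:,:,::-1])
E
```

```text
clock: 12.65
position: [581.9, -64.0, 221.9]
eef_rot: [0.599, 1.483, -0.582]
force: [-0.1, 0.2, -1.1]
finger_gap: 0.62
pos [581.87 -63.96 221.9 ] yawY 46.71184241631348 tilt [ 0.01  0.01 -1.  ] F [-0.1   0.24 -1.1 ] gap 0.6198201916197242 t 12.65 q7 0.9718391566785237
```

View pics/wrist11.png

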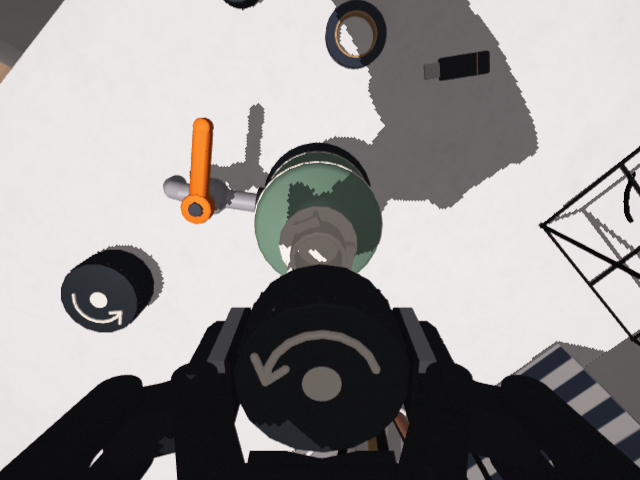

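View pics/scene11.png

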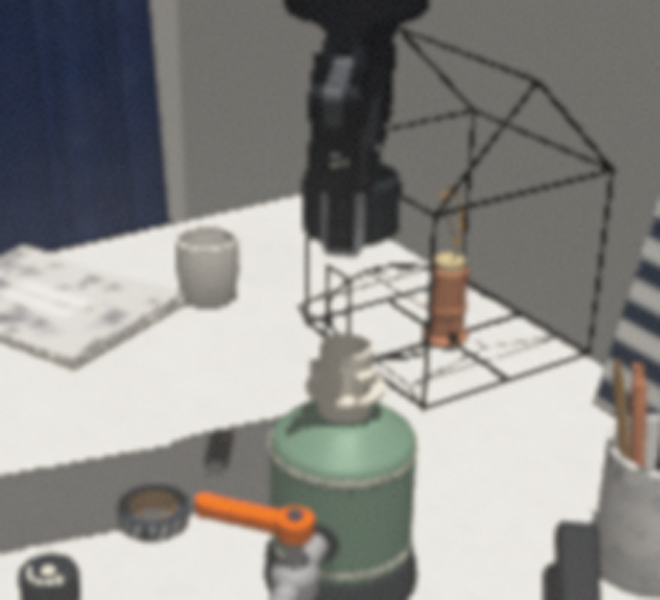

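```bash
python3 - <<'E'
from h import *
d=np.array([201.5-580.3,-619.4+65]);d/=np.linalg.norm(d)
for nm,r,z in (("neck ctr",0,170),("rim near",27,244),("rim near",27,254),("top near",27,276)):
    a=pix("scene",(580.3+d[0]*r,-65+d[1]*r,z));print(nm,z,(a[0]-230)*3,(a[1]-125)*3)
c=ray("wrist",322,384,275.5);print("cap dot world",c)
E
```

```text
neck ctr 170 346.71268254352515 344.2004964369779
rim near 244 349.09992007364303 247.35075107188254
rim near 254 349.5215427998287 230.25727686462818
top near 276 350.47014845648147 191.79880364251014
cap dot world [581.99 -63.48 275.5 ]
```

```bash
python3 - <<'E'
import cv2
a=cv2.imread("pics/top11.png")[190:330,260:450]; cv2.imwrite("pics/top11c.png",cv2.resize(a,None,fx=4,fy=4,interpolation=2))
E
```

```text
(no output)
```

View pics/top11c.png

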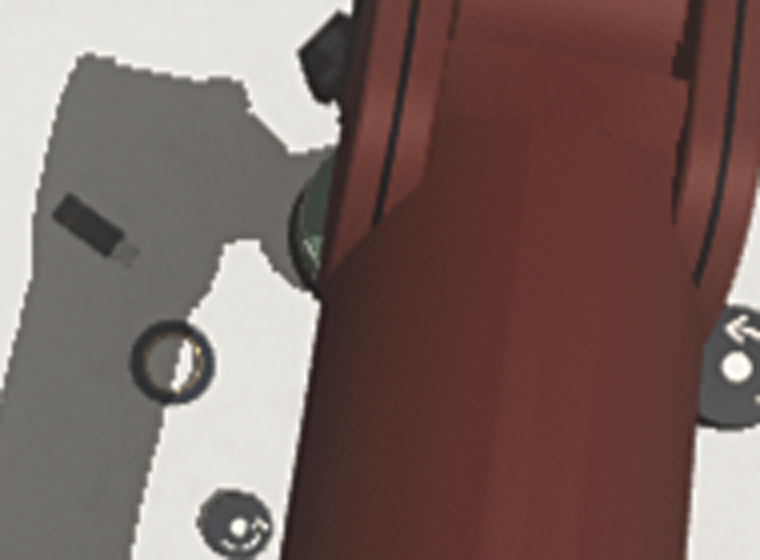

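The rim is at z of about 244, which is 74 mm above the neck and within about 2 mm of its axis. The tap is shut, and the tape and USB stick are at the same pixels as at the start. Handing in.

```bash
python3 -c "
from h import *
to([]);print(bot.hand_in())"
```

```text
pos [582.06 -64.04 222.21] yawY 46.70675571379268 tilt [ 0.01  0.01 -1.  ] F [-0.33  0.82 -0.74] gap 0.6242328021137717 t 12.8 q7 0.9718005545960924
the job is handed in; nothing more can be done
None
```

The tap is shut and the cap is off, held in the gripper about 74 mm above the open neck. I handed the job in at 12.8 s; no verdict was reported.

- **Tap:** I pushed the lever clockwise until it stopped. At the stop it moved only 0.4 mm while the force rose to about 20 N. The last wrist and scene pictures still show it shut. The picture measured it at about 88° from open rather than 90°, which is within measuring error.
- **Cap:** I gripped it, pressed it about 4–5 mm and turned it 60.5° anticlockwise; the pictures showed it turning with the gripper. It lifted with almost no force. It is within about 2 mm of the neck axis and tilted less than 1°.
- **Other items:** The tape and USB stick are at the same pixels as at the start. The stapler was last seen in place, but the arm hid most of it in the final views.
- **What disagreed:** The fingertips turned out to be about 19 mm behind the TCP when shut, not 17 mm ahead as `bot.nose_length` says. Because of that my first sweep passed over the lever without touching it. I measured the real offset in two camera views and repeated the sweep at the right height.

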